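# Shut the stove's gas cock and hold up the fullest gas can

### The job

The tabletop gas stove needs a fresh can: first shut its gas cock by turning the lever square across the pipe, before any can is lifted, and leave it shut. Then heft the three identical gas cans to find the fullest, which is the heaviest, and finish while holding that one upright in the gripper, its bottom at least 10 cm above the worktop, ready for fitting. Leave the two lighter cans standing upright on the worktop, knock no can over, and do not disturb the coffee pot, mug or matchbox.

Things in the scene. Friction and masses are not known exactly. Their poses are not given: they have to be found in the camera images.
- stove: Low steel tabletop gas stove, 240 x 250 mm (x, y), fixed. Origin at the centre of its underside; x points away from the robot, y left at yaw 0. Burner and pan support (top 96 mm up) at x = 30, y = 44 mm; empty can trough at y = -86 mm (top 75 mm up). A copper gas pipe with a brass cock in it runs along y at x = -95 mm, its axis 51 mm up.
- gas_cock (a joint): Angle of the cock's lever about the upright axis: 0 = in line with the pipe, pointing along the stove's +y (open); grows counterclockwise seen from above; 1.571 = square across the pipe, pointing along the stove's -x (shut). Starts between 0.1 and 0.6. No stop or click at shut: it turns on to 2.2. Stiff (about 0.1 N m), stays where it is left.
- cock_axis (a point): Point on the lever's upright turning axis, 92 mm above the worktop, fixed to the stove (axes parallel to the stove's).
- cock_grip (a point): Point to grip the lever, 47 mm out from the axis, 92 mm above the worktop, moving with the lever; its y axis points outward along the lever, z up. The lever is a dark steel bar 9 mm thick, 16 mm high (84 to 100 mm above the worktop), reaching 68 mm out from the axis; under its outer 50 mm nothing is higher than 65 mm; 30 mm are free on each side.
- can_a: One of three outwardly identical gas cans right of the stove, at least 60 mm apart; which stands where varies. Plain pale grey-white cylinder 60 mm in diameter, straight from z = 3 to 100 mm, then steel shoulder and grey cap 36 mm wide; 126 mm tall. Origin at the centre of the underside, z up. Each weighs 0.1 to 0.35 kg; the fullest is at least 0.12 kg heavier than either of the others.
- can_b: One of three outwardly identical gas cans right of the stove, at least 60 mm apart; which stands where varies. Plain pale grey-white cylinder 60 mm in diameter, straight from z = 3 to 100 mm, then steel shoulder and grey cap 36 mm wide; 126 mm tall. Origin at the centre of the underside, z up. Each weighs 0.1 to 0.35 kg; the fullest is at least 0.12 kg heavier than either of the others.
- can_c: One of three outwardly identical gas cans right of the stove, at least 60 mm apart; which stands where varies. Plain pale grey-white cylinder 60 mm in diameter, straight from z = 3 to 100 mm, then steel shoulder and grey cap 36 mm wide; 126 mm tall. Origin at the centre of the underside, z up. Each weighs 0.1 to 0.35 kg; the fullest is at least 0.12 kg heavier than either of the others.
- moka_pot: Steel coffee pot with black handle, 183 mm tall, about 95 x 128 mm, behind the cans; a bystander. Origin on its underside near the middle.
- mug: Small green mug, 64 x 89 x 48 mm, behind and right of the stove; a bystander. Origin on its underside near the middle.
- matchbox: Matchbox, 36 x 54 x 15 mm, lying flat in front of the stove, near the worktop's edge; a bystander. Origin at the centre of its underside.

How it is judged:
On the way, in this order (a step that is already met when the one before it is completed fails the run):
1. the cock is shut while all three cans still stand (value of joint gas_cock between 1.451 and 1.691 rad and height (world z) of each of can_a, can_b, can_c below 0.01 m), for 0.2 s.
2. a can is lifted off the worktop (height (world z) of any of can_a, can_b, can_c above 0.02 m), for 0.1 s.
At the end, for the whole second after the job is handed in: Lever within 0.12 rad of square across the pipe; the heaviest can held by the fingers alone, underside over 100 mm above the worktop, within 15 degrees of upright, still; the other two stand upright and untouched, each pressing on the worktop with under 2.3 N, as only the lighter two do (value of joint gas_cock between 1.451 and 1.691 rad and ((height (world z) of can_a above 0.1 m and angle between can_a's own z axis and vertical below 0.26 rad and linear speed of can_a below 0.05 m/s and contact force between the fingers and can_a above 1.5 N and contact force between can_a and stove below 0.05 N and height (world z) of can_b between -0.01 and 0.01 m and angle between each of can_b, can_c's own z axis and vertical below 0.1 rad and linear speed of each of can_b, can_c below 0.03 m/s and contact force between can_b and anything else between 0.5 and 2.3 N and contact force between the fingers and can_b below 0.05 N and height (world z) of can_c between -0.01 and 0.01 m and contact force between can_c and anything else between 0.5 and 2.3 N and contact force between the fingers and can_c below 0.05 N) or (height (world z) of can_b above 0.1 m and angle between can_b's own z axis and vertical below 0.26 rad and linear speed of can_b below 0.05 m/s and contact force between the fingers and can_b above 1.5 N and contact force between can_b and stove below 0.05 N and height (world z) of can_a between -0.01 and 0.01 m and angle between each of can_a, can_c's own z axis and vertical below 0.1 rad and linear speed of each of can_a, can_c below 0.03 m/s and contact force between can_a and anything else between 0.5 and 2.3 N and contact force between the fingers and can_a below 0.05 N and height (world z) of can_c between -0.01 and 0.01 m and contact force between can_c and anything else between 0.5 and 2.3 N and contact force between the fingers and can_c below 0.05 N) or (height (world z) of can_c above 0.1 m and angle between can_c's own z axis and vertical below 0.26 rad and linear speed of can_c below 0.05 m/s and contact force between the fingers and can_c above 1.5 N and contact force between can_c and stove below 0.05 N and height (world z) of can_a between -0.01 and 0.01 m and angle between each of can_a, can_b's own z axis and vertical below 0.1 rad and linear speed of each of can_a, can_b below 0.03 m/s and contact force between can_a and anything else between 0.5 and 2.3 N and contact force between the fingers and can_a below 0.05 N and height (world z) of can_b between -0.01 and 0.01 m and contact force between can_b and anything else between 0.5 and 2.3 N and contact force between the fingers and can_b below 0.05 N))); the arm keeps its last pose, push and grip.
It fails at once if a can is lifted more than 2 cm while the cock is not shut (more than 0.12 rad from square across) (not (value of joint gas_cock between 1.451 and 1.691 rad) and height (world z) of any of can_a, can_b, can_c above 0.02 m).
It fails at once if a can is tipped more than 0.6 rad (angle between any of can_a, can_b, can_c's own z axis and vertical above 0.6 rad).
It fails at once if the coffee pot, mug or matchbox is pushed more than 3 cm (distance of any of moka_pot, mug, matchbox from where it was at the start of the episode above 0.03 m).
It also fails if it takes over 72 s, if anything falls off the work surface, if the arm or the gripper's body presses on something with over 40 N, if the wrist force passes 120 N, or if a joint passes its speed limit or range.

### The arm

A 6-joint arm with a two-finger parallel gripper is mounted at the origin on a cart in front of the work surface, level with it; the furniture and walls round the work are solid. World frame = base frame: x ahead of the robot, y to its left, z up, the work surface at z = 0. Lengths are in m, angles in rad, forces in N, time in s.
With the tool pointing down it reaches from about 0.2 to 0.875 m from the base axis. Payload 3.4 kg.
Tool frame: the origin (TCP) lies between the finger pads; the fingertips stand r.nose_length ahead of it and the grasp point (between the pads) lies 11 mm behind it (r.nose_length is the distance from the TCP to the fingertips, in m); z points along the fingers, y is the line along which they close (so a half turn about z gives the same grasp; the last joint's range is limited). The gripper opens to 94 mm and grips with 3 to 60 N. Pads are 16 mm wide; open, the fingers measure 119 mm over their backs; the gripper's body (75 mm by 177 mm) begins 78 mm behind the grasp point.
Start: joints at [-1.47, 0.276, 1.505, -0, 1.361, -0.121], TCP at [0.126, -0.561, 0.213] pointing down, gripper open.
Joint ranges: [-2.89, 2.89], [-0.75, 2.08], [0.22, 2.7], [-1.18, 4.32], [0.11, 2.71], [-2.7, 2.7]. Speed limits (rad/s): [2.57, 2.57, 3.14, 3.14, 3.14, 3.14].

### API

Orientations are given as a unit quaternion [w, x, y, z].
In Python, from plant import r gives the robot as it stands. Calls block until the motion is done:
- r.move_to(position, orientation): joint-space move of the TCP to a pose.
- r.move_l(position, rot=None, vel=0.15, guard=None): straight line of the TCP; rot=None keeps the orientation; vel is the mean speed in m/s. With guard (N) it stops when the force on the tool has changed by that much, and returns True; else False.
- r.movej(angles): joint-space move.
- r.gripper_to(opening, f_grip=None): finger opening in m; f_grip is the grip in N (None keeps the last); returns when the fingers have stopped.
- r.hold(seconds).
- r.inverse_kinematics(position, orientation): joint angles nearest the present ones, or None.
- r.sense(): the state.
- r.snapshot(name): name is "side" or "top"; returns (picture, depth): 384x512x3 uint8, red, green, blue; 384x512 float32, m along the optical axis (not along the pixel's ray), 0 where there is no reading.
- r.get_calibration(name): a dict with "fx", "fy", "cx", "cy" (pixels), "position" and "orientation" of the camera in the world. Camera axes: x right, y down, z forward; pixel columns grow to the right and rows downward; lengths in m; the calibration is good to about 2 mm. A picture is of the moment at which its call begins. get_calibration takes no time and is no camera call.
A pose or a line that the arm cannot do raises r.PlanningError and nothing moves.
- r.sign_off(): hands the job in; it is judged then, once.
Trained networks look in the newest picture that a camera, given by its name, has taken for a name from the list of things; names that differ only in an ending like _2 or _b are one class to them, and where a whole thing is asked for, a point or a joint stands for the part that bears it (a point fixed in the world has none). Each returns a list of dicts, best first, with "conf" (0 to 1); they miss things now and then, are a little off and sometimes report something else, mostly with a low value. They report only what shows in the picture. A call takes as long as a camera call.
- r.spot_in(name, camera): "centre" ([column, row] in pixels, amid what is visible of it).
- r.pinpoint(name, camera): "centre" ([column, row] in pixels: a listed point, or the origin of a listed thing).
The state is a dict: "t": time; "joints": joint angles; "dq": joint speeds; "joint_efforts": joint torques, N m; "ee_pos": TCP position; "tool_rot": TCP orientation; "wrist_force": force on the tool from outside, world axes, zero at the start; "torque": the same for the moment, N m; "opening": finger opening in m; "finger_force": force on a finger pad.
Only numpy, scipy, OpenCV 4.12 (cv2) and the standard library are available. Lean on these libraries where they do the work, as an engineer would, in place of code of your own. Each camera call takes 0.05 s, during which the arm holds its last target. There are 200 camera calls.

## Working session

There is one attempt and no reset: what is moved stays moved. The work goes in short steps, each a Python script; the robot and the scene stay as the last script left them, time stands still between calls to the robot, and variables do not carry over. Pictures are saved under pics/ and viewed, at most 10 in all, crops included, and the job is handed in when it is done.

```bash
ls; mkdir -p pics; cat > h.py <<'E'
import numpy as np, cv2
from scipy.spatial.transform import Rotation as R
from plant import r
def T(c):
    k=r.get_calibration(c); q=k["orientation"]
    return k, R.from_quat([q[1],q[2],q[3],q[0]]).as_matrix(), np.array(k["position"])
def ray(c,p):
    k,M,o=T(c); d=M@np.array([(p[0]-k["cx"])/k["fx"],(p[1]-k["cy"])/k["fy"],1]); return o,d
def at_z(c,p,z):
    o,d=ray(c,p); return o+d*(z-o[2])/d[2]
def cloud(c,dep):
    k,M,o=T(c); v,u=np.mgrid[:dep.shape[0],:dep.shape[1]]
    P=np.stack([(u-k["cx"])/k["fx"]*dep,(v-k["cy"])/k["fy"]*dep,dep],-1)@M.T+o
    P[dep<=0]=np.nan; return P
def tri(c1,p1,c2,p2):
    o1,d1=ray(c1,p1);o2,d2=ray(c2,p2)
    s=np.linalg.lstsq(np.stack([d1,-d2],1),o2-o1,rcond=None)[0]
    a,b=o1+d1*s[0],o2+d2*s[1]; return (a+b)/2,np.linalg.norm(a-b)
def down(yaw): # tool z down, tool y axis at world angle yaw (mod pi)
    y=np.array([np.cos(yaw),np.sin(yaw),0]); z=np.array([0,0,-1.]); x=np.cross(y,z)
    q=R.from_matrix(np.stack([x,y,z],1)).as_quat(); return [q[3],q[0],q[1],q[2]]
E
python3 - <<'E'
from h import *
np.set_printoptions(precision=4,suppress=True)
for c in("side","top"):
    im,d=r.snapshot(c); cv2.imwrite(f"pics/{c}0.png",im[:,:,::-1]); np.save(f"{c}0.npy",d)
    print(c,r.get_calibration(c))
    for n in("stove","can_a","moka_pot","mug","matchbox","gas_cock"):
        print(n,"spot",[(np.round(x["centre"]).tolist(),round(x["conf"],2)) for x in r.spot_in(n,c)])
    for n in("stove","cock_axis","cock_grip","can_a"):
        print(n,"pin",[(np.round(x["centre"],1).tolist(),round(x["conf"],2)) for x in r.pinpoint(n,c)])
s=r.sense();print(s["t"],s["ee_pos"],s["tool_rot"],s["wrist_force"],s["opening"],r.nose_length)
E
```

```text
pics
plant.py
side {'fx': 475.07417227068066, 'fy': 475.07417227068066, 'cx': 260.168317922179, 'cy': 190.9281790321066, 'position': array([-0.3187,  0.3588,  0.9026]), 'orientation': array([ 0.2459, -0.5465,  0.7298, -0.3291])}
stove spot [([188.0, 233.0], 0.75)]
can_a spot [([305.0, 183.0], 0.89), ([299.0, 228.0], 0.76), ([353.0, 219.0], 0.68)]
moka_pot spot [([308.0, 139.0], 0.89), ([189.0, 241.0], 0.65)]
mug spot [([263.0, 161.0], 0.69)]
matchbox spot [([282.0, 275.0], 0.9), ([260.0, 159.0], 0.44)]
gas_cock spot [([189.0, 238.0], 0.72)]
stove pin [([188.7, 235.5], 0.81)]
cock_axis pin [([200.0, 233.8], 0.73)]
cock_grip pin [([181.6, 243.3], 0.82), ([261.4, 167.2], 0.49)]
can_a pin [([348.9, 235.8], 0.84), ([301.4, 202.2], 0.8), ([297.9, 244.3], 0.73)]
top {'fx': 413.4868494399365, 'fy': 413.4868494399365, 'cx': 264.4116722703727, 'cy': 192.16729086760049, 'position': array([0.5072, 0.1373, 1.1899]), 'orientation': array([-0.0118,  0.7115, -0.7024,  0.019 ])}
stove spot [([203.0, 194.0], 0.86)]
can_a spot [([350.0, 244.0], 0.94), ([322.0, 181.0], 0.77), ([297.0, 240.0], 0.65)]
moka_pot spot [([356.0, 108.0], 0.84)]
mug spot [([293.0, 118.0], 0.72), ([203.0, 194.0], 0.22)]
matchbox spot [([268.0, 268.0], 0.68), ([351.0, 244.0], 0.19)]
gas_cock spot [([200.0, 234.0], 0.58)]
stove pin [([204.8, 195.4], 0.96), ([319.1, 182.5], 0.24)]
cock_axis pin [([203.1, 227.0], 0.78)]
cock_grip pin [([189.9, 236.6], 0.41)]
can_a pin [([343.2, 240.6], 0.82), ([292.4, 237.2], 0.63)]
1.1 [ 0.1265 -0.5609  0.2135] [ 0.      0.9939  0.1107 -0.    ] [-0.2911 -0.7042 -0.0756] 0.09407810315266915 0.008
```

```bash
python3 - <<'E'
from h import *
np.set_printoptions(precision=4,suppress=True)
a=cv2.imread("pics/top0.png"); cv2.imwrite("pics/topc.png",cv2.resize(a[80:300,130:400],None,fx=2.7,fy=2.7,interpolation=2))
for n,p,q in(("axis",(200,233.8),(203.1,227)),("grip",(181.6,243.3),(189.9,236.6)),("stove",(188.7,235.5),(204.8,195.4))):
    print(n,tri("side",p,"top",q),at_z("side",p,.092),at_z("top",q,.092))
P=cloud("top",np.load("top0.npy")); S=cloud("side",np.load("side0.npy"))
for c in((350,244),(322,181),(297,240)):
    w=P[c[1]-22:c[1]+22,c[0]-22:c[0]+22].reshape(-1,3)
    t=w[w[:,2]>.118]; print(len(t),(np.nanmin(t,0)+np.nanmax(t,0))/2,np.ptp(t,axis=0),np.median(t,0))
for c in((305,183),(299,228),(353,219)):
    w=S[c[1]-35:c[1]+35,c[0]-25:c[0]+25].reshape(-1,3)
    t=w[w[:,2]>.118]; print("side",len(t),np.median(t,0))
print("lever cloud")
w=P[215:260,160:235].reshape(-1,3); t=w[(w[:,2]>.08)&(w[:,2]<.115)];
print(len(t),t[:,0].min(),t[:,0].max(),t[:,1].min(),t[:,1].max())
for n,c in(("moka",(356,108)),("mug",(293,118)),("match",(268,268))):
    print(n,P[c[1],c[0]])
E
```

```text
axis (array([0.4596, 0.2825, 0.0891]), np.float64(0.010840973961166657)) [0.4549 0.2776 0.092 ] [0.4609 0.2874 0.092 ]
grip (array([0.4355, 0.3226, 0.0936]), np.float64(0.0023635912483068126)) [0.4374 0.3237 0.092 ] [0.4352 0.3217 0.092 ]
stove (array([ 0.5478,  0.2973, -0.003 ]), np.float64(0.00021298553613777226)) [0.457  0.3039 0.092 ] [0.5445 0.2845 0.092 ]
151 [ 0.4243 -0.1041  0.1243] [0.0335 0.0334 0.0115] [ 0.4237 -0.1036  0.1249]
143 [ 0.5892 -0.0323  0.1244] [0.0339 0.0323 0.0121] [ 0.5899 -0.032   0.125 ]
146 [0.4356 0.0373 0.1245] [0.0337 0.0339 0.0124] [0.4358 0.0389 0.1251]
side 245 [0.4416 0.0283 0.1255]
side 140 [0.4306 0.0391 0.1255]
side 1035 [0.1863 0.0118 0.2804]
lever cloud
141 0.424033623013796 0.46653274979545595 0.2710903373152084 0.34427967833606377
moka [ 0.7679 -0.1013  0.1592]
mug [0.7741 0.0459 0.0083]
match [0.3442 0.1128 0.0129]
```

View pics/topc.png

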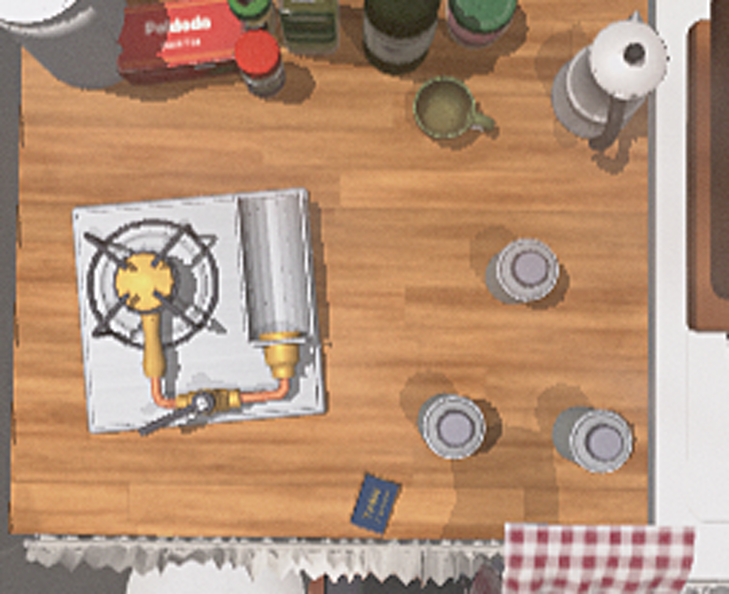

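View pics/side0.png

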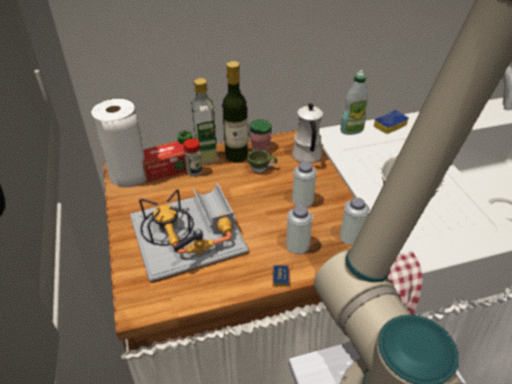

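The top crop shows the stove slightly yawed, its lever running from the axis at about (206,229) to a tip near (182,240) in full-image pixels. It also shows three cans (caps about 299,239 / 353,243 / 327,180), with the matchbox, mug and pot clear of the work. The side view agrees. Next I fit the stove yaw and lever from depth.

```bash
python3 - <<'E'
from h import *
np.set_printoptions(precision=4,suppress=True)
for c in("top","side"):
    P=cloud(c,np.load(c+"0.npy")).reshape(-1,3)
    m=(P[:,0]>.38)&(P[:,0]<.71)&(P[:,1]>.12)&(P[:,1]<.47)&(P[:,2]>.012)&(P[:,2]<.08)
    print(c,"stove",cv2.minAreaRect(P[m][:,:2].astype(np.float32)*1000))
    m=(P[:,0]>.40)&(P[:,0]<.49)&(P[:,1]>.25)&(P[:,1]<.37)&(P[:,2]>.082)&(P[:,2]<.11)
    L=P[m]; print("lever n",m.sum(),"zmed",np.median(L[:,2]),cv2.minAreaRect(L[:,:2].astype(np.float32)*1000))
    vx,vy,x0,y0=cv2.fitLine(L[:,:2].astype(np.float32),cv2.DIST_HUBER,0,.001,.001).ravel(); 
    if vy<0: vx,vy=-vx,-vy
    s=(L[:,:2]-[x0,y0])@[vx,vy]; print("dir",np.arctan2(vy,vx),"tip",x0+vx*s.max(),y0+vy*s.max(),"tail",x0+vx*s.min(),y0+vy*s.min(),"len",np.ptp(s))
    tip=np.array([x0+vx*s.max(),y0+vy*s.max()]); print("axis est",tip-.068*np.array([vx,vy]))
E
python3 - <<'E'
import cv2,numpy as np
a=cv2.imread("pics/top0.png")
cv2.imwrite("pics/lev.png",cv2.resize(a[210:255,160:235],None,fx=10,fy=10,interpolation=2))
E
```

```text
top stove ((549.4140625, 299.93048095703125), (239.938232421875, 249.79721069335938), 5.683835029602051)
lever n 141 zmed 0.09995105458832754 ((442.672119140625, 307.5487365722656), (21.21210479736328, 80.11873626708984), 26.962339401245117)
dir 2.026349 tip 0.42545873021211394 0.3437526063970398 tail 0.460715376795169 0.2717887923183084 len 0.08013627107428106
axis est [0.4554 0.2827]
side stove ((548.7501220703125, 299.4802551269531), (245.33888244628906, 250.28445434570312), 5.697498321533203)
lever n 245 zmed 0.09829409796942423 ((438.1927795410156, 305.57110595703125), (23.795745849609375, 79.23102569580078), 32.92763900756836)
dir 1.9968072 tip 0.42258197586906787 0.3425500916559827 tail 0.4554421328379574 0.27013924191450495 len 0.07951805726534215
axis est [0.4507 0.2806]
```

View pics/lev.png

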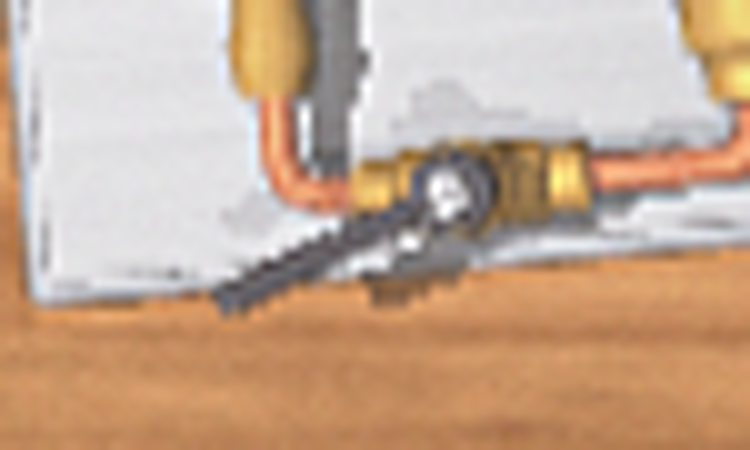

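```bash
cat >> h.py <<'E'
AX=np.array([.4555,.2825]); SH=np.pi/2+.0993  # axis, world lever angle at joint 0
def lev(th,z,rad=.047): # tcp pos for lever joint angle
    a=SH+th; return [AX[0]+rad*np.cos(a),AX[1]+rad*np.sin(a),z]
E
python3 - <<'E'
from h import *
np.set_printoptions(precision=3,suppress=True)
for off in(-np.pi/2,np.pi/2):
    for th in(.35,1.0,1.571):
        for z in (.081,.2): print(off,th,z,r.inverse_kinematics(lev(th,z),down(SH+th+off)))
for p in((.424,-.104),(.590,-.032),(.4357,.038)):
    for y in(0,np.pi/2,np.pi): print(p,y,r.inverse_kinematics([*p,.07],down(y)))
E
```

```text
-1.5707963267948966 0.35 0.081 [ 0.513  0.337  1.773 -0.     1.032  0.064]
-1.5707963267948966 0.35 0.2 [ 0.513  0.236  1.595 -0.     1.311  0.064]
-1.5707963267948966 1.0 0.081 [ 0.498  0.297  1.836 -0.     1.009 -0.601]
-1.5707963267948966 1.0 0.2 [ 0.498  0.191  1.655 -0.     1.295 -0.601]
-1.5707963267948966 1.571 0.081 [ 0.456  0.272  1.875 -0.     0.995 -1.214]
-1.5707963267948966 1.571 0.2 [ 0.456  0.163  1.692 -0.     1.287 -1.214]
1.5707963267948966 0.35 0.081 None
1.5707963267948966 0.35 0.2 None
1.5707963267948966 1.0 0.081 [ 0.498  0.297  1.836 -0.     1.009  2.54 ]
1.5707963267948966 1.0 0.2 [ 0.498  0.191  1.655 -0.     1.295  2.54 ]
1.5707963267948966 1.571 0.081 [ 0.456  0.272  1.875 -0.     0.995  1.927]
1.5707963267948966 1.571 0.2 [ 0.456  0.163  1.692 -0.     1.287  1.927]
(0.424, -0.104) 0 [-0.4    0.208  2.005 -0.     0.929 -0.4  ]
(0.424, -0.104) 1.5707963267948966 [-0.4    0.208  2.005 -0.     0.929 -1.971]
(0.424, -0.104) 3.141592653589793 None
(0.59, -0.032) 0 [-0.172  0.411  1.68  -0.     1.05  -0.172]
(0.59, -0.032) 1.5707963267948966 [-0.172  0.411  1.68  -0.     1.05  -1.743]
(0.59, -0.032) 3.141592653589793 None
(0.4357, 0.038) 0 [-0.072  0.209  2.004 -0.     0.929 -0.072]
(0.4357, 0.038) 1.5707963267948966 [-0.072  0.209  2.004 -0.     0.929 -1.643]
(0.4357, 0.038) 3.141592653589793 None
```

```bash
python3 - <<'E'
from h import *
np.set_printoptions(precision=4,suppress=True)
th=.35; o=-np.pi/2
r.move_to(lev(th,.2),down(SH+th+o))
r.gripper_to(.034)
print("guard",r.move_l(lev(th,.081),vel=.12,guard=8)); s=r.sense(); print(s["t"],s["ee_pos"])
if s["ee_pos"][2]<.085:
    print(r.gripper_to(.0,f_grip=15)); s=r.sense(); print(s["t"],s["opening"],s["finger_force"],s["wrist_force"],s["torque"])
    if s["opening"]>.005:
        for t in np.linspace(th,1.571,9)[1:]:
            r.move_l(lev(t,.081),rot=down(SH+t+o),vel=.06)
        s=r.sense(); print(s["t"],s["ee_pos"],s["opening"],s["wrist_force"],s["torque"])
        c,d=r.snapshot("top"); cv2.imwrite("pics/t2.png",c[:,:,::-1])
E
```

```text
guard False
6.5417 [0.4357 0.3252 0.0817]
False
7.05 0.008637607128751995 14.99757394194603 [ 0.2439 -0.5076  2.2757] [-0.0997 -0.0299  0.0744]
9.45 [0.4087 0.2776 0.0812] 0.009071885734486073 [-2.7165 -1.2753  6.1208] [-0.1999  0.1486  0.0288]
```

Gripped at 9 mm (the lever) and turned. I release it, back off and check the lever angle.

```bash
python3 - <<'E'
from h import *
np.set_printoptions(precision=4,suppress=True)
r.gripper_to(.034); p=lev(1.571,.081); r.move_l([p[0],p[1],.2],vel=.2)
p=[.4357,.038,.23]; r.move_to(p,down(np.pi/2+.0)) 
ims={}
for c in("top","side"):
    im,d=r.snapshot(c); cv2.imwrite(f"pics/{c}3.png",im[:,:,::-1])
    print(c,[(np.round(x["centre"],1),round(x["conf"],2)) for x in r.pinpoint("cock_grip",c)])
    P=cloud(c,d).reshape(-1,3)
    m=(P[:,0]>.37)&(P[:,0]<.49)&(P[:,1]>.22)&(P[:,1]<.36)&(P[:,2]>.082)&(P[:,2]<.11)
    L=P[m]; vx,vy,x0,y0=cv2.fitLine(L[:,:2].astype(np.float32),cv2.DIST_HUBER,0,.001,.001).ravel()
    if vx>0: vx,vy=-vx,-vy
    s=(L[:,:2]-[x0,y0])@[vx,vy]
    print(m.sum(),"th",(np.arctan2(vy,vx)%(2*np.pi))-SH,"tip",x0+vx*s.max(),y0+vy*s.max(),"len",np.ptp(s))
    if c=="top": cv2.imwrite("pics/lev3.png",cv2.resize(im[205:265,160:260,::-1],None,fx=8,fy=8,interpolation=2))
print(r.sense()["t"],r.sense()["ee_pos"],r.sense()["wrist_force"])
E
```

```text
top [(array([206.4, 243.1]), 0.44)]
152 th 1.5411707 tip 0.3878955717747611 0.27606193199509754 len 0.07896993021969675
side [(array([348.4, 237.6]), 0.64), (array([204.9, 248.5]), 0.58)]
183 th 1.6082286 tip 0.38646290721346466 0.2750564475770405 len 0.0810583788112682
11.9917 [0.4356 0.0391 0.2297] [0.2775 0.3131 0.8287]
```

View pics/lev3.png

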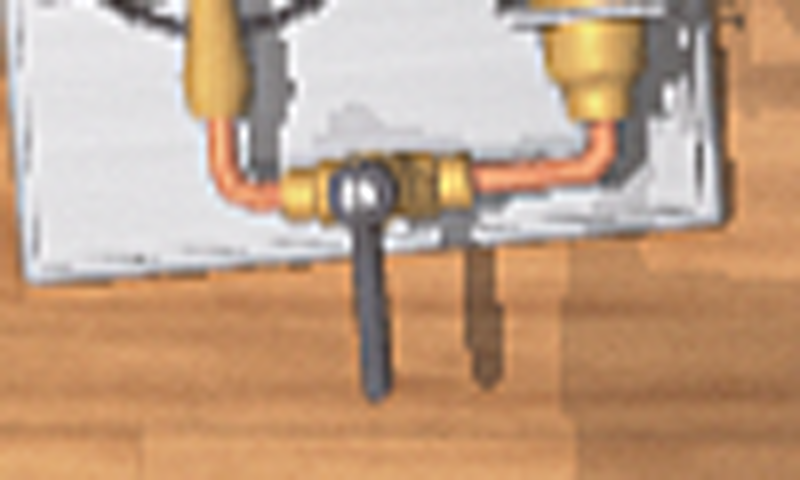

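The lever is square: tip and axis give about 1.57 rad, matching the picture, where it points straight at the robot from axis (205,229) to tip (207,253). Now I heft the cans.

```bash
cat >> h.py <<'E'
CANS=[(.4357,.038),(.424,-.104),(.5895,-.0322)]; GZ=.062
def fz(n=25):
    v=[]
    for _ in range(n): r.hold(.02); v.append(r.sense()["wrist_force"][2])
    return np.mean(v),np.std(v)
def grab(p):
    r.move_to([*p,.23],down(0)); r.gripper_to(.094)
    if r.move_l([*p,GZ],vel=.15,guard=6): print("GUARD",r.sense()["ee_pos"]); raise SystemExit
    f0=fz(15); r.gripper_to(0,f_grip=25); s=r.sense(); print("grip",s["opening"],s["finger_force"],"t",s["t"])
    return f0
E
cat > heft.py <<'E'
from h import *
import sys
for i in map(int,sys.argv[1:]):
    p=CANS[i]; f0=grab(p)
    r.move_l([*p,GZ+.035],vel=.08); r.hold(.2); f1=fz()
    print(i,"f0",f0,"f1",f1,"weight",f0[0]-f1[0])
    r.move_l([*p,GZ+.0],vel=.05,guard=6); r.hold(.1)
    r.gripper_to(.094); r.move_l([*p,.23],vel=.25)
    print("t",r.sense()["t"])
E
python3 heft.py 0
```

```text
grip 0.058546771552065224 25.00006914138794 t 16.575
0 f0 (np.float64(0.030377724947922242), np.float64(0.5334152550391739)) f1 (np.float64(-3.144538040169367), np.float64(0.42246990924522393)) weight 3.1749157651172895
t 20.1083
```

```bash
python3 heft.py 1 2
```

```text
grip 0.05876590550108616 24.999365508556366 t 23.1083
1 f0 (np.float64(0.31552520512498533), np.float64(0.5896391786379643)) f1 (np.float64(-1.458871535332373), np.float64(0.534103033782333)) weight 1.7743967404573582
t 26.6417
grip 0.05877079783385254 24.987035393714905 t 29.7667
2 f0 (np.float64(-0.03225803050822286), np.float64(0.44760031473700695)) f1 (np.float64(-1.0174259326330948), np.float64(0.6047232494541858)) weight 0.9851679021248719
t 33.3
```

Can 0 (0.32 kg against 0.18 and 0.10) is clearly the fullest. I lift it again and check.

```bash
python3 - <<'E'
from h import *
p=CANS[0]; f0=grab(p); r.move_l([*p,GZ+.15],vel=.1); r.hold(.5); f1=fz(); print("w",f0[0]-f1[0],r.sense()["ee_pos"],r.sense()["opening"],r.sense()["t"])
for c in("top","side"):
    im,d=r.snapshot(c); cv2.imwrite(f"pics/{c}4.png",im[:,:,::-1]); P=cloud(c,d)
    if c=="side":
        w=P.reshape(-1,3); m=(np.hypot(w[:,0]-p[0],w[:,1]-p[1])<.033)&(w[:,2]>.02)
        print("lowest on can",np.sort(w[m][:,2])[:5])
        L=w[(w[:,0]>.37)&(w[:,0]<.49)&(w[:,1]>.22)&(w[:,1]<.36)&(w[:,2]>.082)&(w[:,2]<.11)]; print("lever min x",L[np.argmin(L[:,0])])
a=[cv2.imread(f"pics/{c}4.png")[70:330,110:510] for c in("top","side")]
cv2.imwrite("pics/fin.png",np.hstack(a))
E
```

```text
grip 0.05897458747744533 24.98669743537903 t 36.3917
w 3.1905379052576106 [0.43571144 0.0380128  0.21201846] 0.05851414762552009 38.9583
lowest on can []
lever min x [0.38619672 0.27745135 0.08981733]
```

View pics/fin.png

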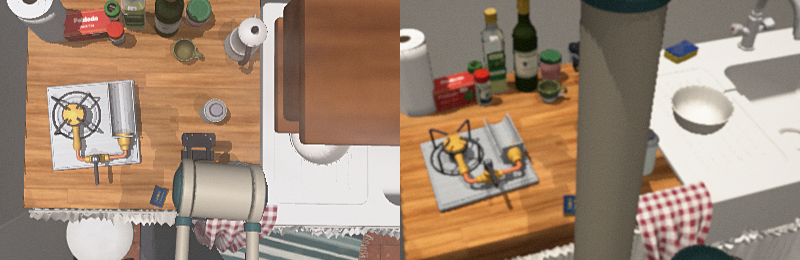

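The picture shows the lever still square at about (97,170) and the matchbox, mug and pot in place. Can 2 stands at (215,108), and can 1 is partly visible at the right of the arm, still standing. The arm hides the held can, but the 3.19 N load and 58.5 mm opening confirm it is in the grip, lifted about 0.15 m.

```bash
python3 -c "
from h import *
print(r.sign_off())"
```

```text
the job is handed in; nothing more can be done
None
```

I shut the gas cock (about 1.57 rad) before lifting any can, hefted all three (about 0.32, 0.18 and 0.10 kg), and handed in at about 39 s holding the 0.32 kg can about 15 cm up; the arm hid that can in the last pictures, so the hold rests on the 3.19 N load and 58.5 mm finger opening.

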